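Pack two carved panels in a fold-up tray with a separator between

TASK

Pack the carved panels in the green tray: lay the blue separator sheet squarely on the panel that is already in the tray, then stack the second carved panel squarely on the sheet, carved face up. Then fold both end flaps of the tray fully upright so they enclose the stack. Lower things into place rather than dropping them, never let the two panels touch each other, and leave the chisel, glue bottle and carton alone.

Things in the scene. Friction and masses are not known exactly. Their poses are not given: they have to be found in the camera images.
- tray: Green painted plywood tray fixed to the bench. Origin: centre of its underside, on the bench. Base board 88 (x) x 128 (y) mm, 10 mm thick. Two fixed low ledges along y, at x = -40 and +40 mm, 8 mm thick, top 20 mm above the bench, so 72 mm is free between them. At the two ends (+y and -y) a hinged flap.
- flap_left (a joint): Hinge angle of the flap at the tray's +y end: 0 = lying flat outward, pi/2 = upright (end stop). Starts part-way up; a stiff hinge keeps it where it is left. Green board with yellow outer rim, 84 mm wide (along tray x), 66 mm from hinge to outer edge, 8 mm thick (4 either side of its middle plane). Upright, its inner face stands at tray y = 65 mm.
- flap_right (a joint): The same for the flap at the tray's -y end: 0 = lying flat outward, pi/2 = upright.
- flap_left_edge (a point): Middle of the outer edge of the left flap (in the flap's middle plane, 66 mm from the hinge).
- flap_right_edge (a point): Middle of the outer edge of the right flap.
- flap_left_hinge (a point): Middle of the left flap's hinge line: tray x = 0, y = +69 mm, 6 mm above the bench. The line runs along tray x.
- flap_right_hinge (a point): Middle of the right flap's hinge line: tray x = 0, y = -69 mm, 6 mm above the bench.
- lower_panel: Pale wooden panel with a carved leaf motif, 60 (x) x 112 (y) x 18 (z) mm, already lying in the tray on its base board. Origin: centre of its underside.
- upper_panel: Pale wooden panel with a carved rosette, 60 (x) x 112 (y) x 18 (z) mm, about 80 g, lying on the bench, carved face up. Origin: centre of its underside; y is its long axis.
- separator: Stiff blue plastic sheet, 66 (x) x 118 (y) x 6 (z) mm, about 30 g, lying flat on the bench. Origin: centre of its underside; y is its long axis.
- chisel: Carving chisel with a yellow handle, about 190 mm long, 22 mm thick, lying on the bench beyond the tray. Bystander. Origin: middle of its length, at bench level.
- glue: White glue bottle with a red cap, 52 mm in diameter, 110 mm tall, standing beyond the tray. Bystander. Origin: centre of its underside.
- screw_carton: Small open cardboard carton, 60 x 60 x 45 mm, standing beyond the tray. Bystander. Origin: centre of its underside.
Mind the look-alikes: they are no part of the job. Leave any grey or orange look-alike of the upper_panel alone.

How it is judged (in metres and radians):
On the way, in this order (a step that is already met when the one before it is completed fails the run):
1. the separator lies flat and square on the lower panel, let go (z of separator in the frame of lower_panel between 0.015 and 0.021 m and horizontal distance between separator and lower_panel below 0.009 m and angle between the y axis of separator and the y axis of lower_panel, either way round below 0.12 rad and angle between separator's own z axis and vertical below 0.08 rad and linear speed of separator below 0.02 m/s and contact force between the fingers and separator below 0.2 N), for 0.2 s.
2. the second panel lies flat and square on the separator, carved face up, let go (z of separator in the frame of lower_panel between 0.015 and 0.021 m and horizontal distance between separator and lower_panel below 0.009 m and angle between the y axis of separator and the y axis of lower_panel, either way round below 0.12 rad and angle between each of separator, upper_panel's own z axis and vertical below 0.08 rad and z of upper_panel in the frame of separator between 0.003 and 0.009 m and horizontal distance between upper_panel and separator below 0.009 m and angle between the y axis of upper_panel and the y axis of separator, either way round below 0.12 rad and linear speed of upper_panel below 0.02 m/s and contact force between the fingers and upper_panel below 0.2 N), for 0.2 s.
3. both end flaps stand upright (value of joint each of flap_left, flap_right above 1.47 rad), for 0.2 s.
At the end, for the whole second after the job is handed in: The lower panel lies on the tray's base within 12 mm of its middle; the separator lies flat on it and the upper panel, carved face up, flat on the separator, each centred on the one beneath within 9 mm and turned less than 0.12 rad from it; both flaps are within 0.1 rad of upright; all at rest (all of step 3 and z of separator in the frame of lower_panel between 0.015 and 0.021 m and horizontal distance between separator and lower_panel below 0.009 m and angle between the y axis of separator and the y axis of lower_panel, either way round below 0.12 rad and angle between each of separator, upper_panel's own z axis and vertical below 0.08 rad and z of upper_panel in the frame of separator between 0.003 and 0.009 m and horizontal distance between upper_panel and separator below 0.009 m and angle between the y axis of upper_panel and the y axis of separator, either way round below 0.12 rad and horizontal distance between lower_panel and tray below 0.012 m and z of lower_panel in the frame of tray below 0.013 m and linear speed of each of separator, lower_panel, upper_panel below 0.02 m/s); the robot touches nothing.
It fails at once if the two carved panels touch each other (contact force between lower_panel and upper_panel above 0.5 N).
It fails at once if the separator is dropped (free fall of more than about 12 mm) (linear speed of separator above 0.5 m/s and contact force between anything else and separator below 0.05 N).
It fails at once if the upper panel is dropped (free fall of more than about 12 mm) (linear speed of upper_panel above 0.5 m/s and contact force between anything else and upper_panel below 0.05 N).
It fails at once if the chisel, glue bottle or carton is moved more than 30 mm (distance of any of chisel, glue, screw_carton from where it was at the start of the episode above 0.03 m).
It also fails if it takes over 72 s, if anything falls off the work surface, if the arm or the gripper's body presses on something with over 40 N, if the wrist force passes 120 N, or if a joint passes its speed limit or range.

ROBOT

A 6-joint arm with a two-finger parallel gripper is mounted at the origin on the work surface. World frame = base frame: x ahead of the robot, y to its left, z up, the work surface at z = 0. Lengths are in m, angles in degrees, forces in N, time in s.
With the tool pointing down it reaches from about 0.325 to 0.85 m from the base axis. Payload 15.5 kg.
Tool frame: the origin (TCP) lies at the very end of the fingers, on their centre line; the grasp point (between the pads) lies arm.grip_depth behind it (arm.grip_depth is the distance from the TCP to the grasp point, in m); z points along the fingers, y is the line along which they close (so a half turn about z gives the same grasp; the last joint's range is limited). The gripper opens to 91 mm and grips with 3 to 60 N. Pads are 32 mm wide; open, the fingers measure 118 mm over their backs; the gripper's body (76 mm by 178 mm) begins 60 mm behind the grasp point.
Start: joints at [-71.82, 28.281, 77.091, -0, 74.628, -5.472], TCP at [0.251, -0.573, 0.214] pointing down, gripper open.
Joint ranges: [-166.48, 166.48], [-47.26, 123.95], [12.59, 153.08], [-70.14, 250.14], [6.76, 159.57], [-176.63, 176.63]. Speed limits (degrees/s): [108.29, 108.29, 147.25, 172.46, 172.46, 172.46].

INTERFACE

Orientations are given as a 3x3 rotation matrix whose columns are the frame's x, y, z axes.
In Python, from rig import arm gives the robot as it stands. Calls block until the motion is done:
- arm.move_to(position, orientation): joint-space move of the TCP to a pose.
- arm.move_l(position, orientation=None, feed=0.15): straight line of the TCP; orientation=None keeps the orientation; feed is the mean speed in m/s.
- arm.move_joints(angles): joint-space move.
- arm.grip(opening): finger opening in m; the grip force is fixed at half the most; returns when the fingers have stopped.
- arm.sleep(seconds).
- arm.solve_ik(position, orientation): joint angles nearest the present ones, or None.
- arm.snapshot(name): name is "scene" or "side" or "wrist"; returns the picture (384x512x3 uint8, red, green, blue); there is no depth.
- arm.get_calibration(name): a dict with "intrinsics" (3x3 intrinsics, pixels), "cam_to_world" (4x4, takes a point from camera to world coordinates). Camera axes: x right, y down, z forward; pixel columns grow to the right and rows downward; lengths in m; the calibration is good to about 2 mm. A picture is of the moment at which its call begins: read the wrist's pose just before it. get_calibration takes no time and is no camera call; for the wrist camera it gives the pose at the moment of the call.
A pose or a line that the arm cannot do raises arm.Unreachable and nothing moves.
- arm.sign_off(): hands the job in; it is judged then, once.
Readings, each from a call of its own:
- arm.current_t(): time.
- arm.current_joint_positions(): joint angles.
- arm.current_dq(): joint speeds.
- arm.current_tau(): joint torques, N m.
- arm.current_ee_pos(): TCP position.
- arm.current_tool_rot(): TCP orientation.
- arm.current_force(): force on the tool from outside, world axes, zero at the start.
- arm.current_torque(): the same for the moment, N m.
- arm.current_width(): finger opening in m.
- arm.current_grasp_force(): force on a finger pad.
Only numpy, scipy, OpenCV 4.12 (cv2) and the standard library are available. Lean on these libraries where they do the work, as an engineer would, in place of code of your own. Each camera call takes 0.05 s, during which the arm holds its last target. There are 200 camera calls.

## Working session

There is one attempt and no reset: what is moved stays moved. The work goes in short steps, each a Python script; the robot and the scene stay as the last script left them, time stands still between calls to the robot, and variables do not carry over. Pictures are saved under pics/ and viewed, at most 10 in all, crops included, and the job is handed in when it is done.

```bash
mkdir -p pics; ls
python3 - <<'E'
from rig import arm
import cv2,numpy as np
print(arm.grip_depth, arm.current_t())
for n in("scene","side"):
    im=arm.snapshot(n);cv2.imwrite(f"pics/{n}0.png",im[:,:,::-1])
    c=arm.get_calibration(n);print(n,np.round(c["intrinsics"],1).tolist(),np.round(c["cam_to_world"],3).tolist())
im=arm.snapshot("wrist");cv2.imwrite("pics/wrist0.png",im[:,:,::-1])
print(np.round(arm.get_calibration("wrist")["cam_to_world"],3).tolist(),np.round(arm.current_tool_rot(),3).tolist())
E
```

```text
pics
0.0188 0.0
scene [[354.6, 0.0, 255.3], [0.0, 354.6, 190.8], [0.0, 0.0, 1.0]] [[0.692, 0.542, -0.477, 1.008], [0.721, -0.517, 0.461, -0.52], [0.003, -0.663, -0.749, 0.776], [0.0, 0.0, 0.0, 1.0]]
side [[391.2, 0.0, 257.6], [0.0, 391.2, 188.3], [0.0, 0.0, 1.0]] [[-0.98, -0.14, 0.138, 0.391], [-0.197, 0.705, -0.682, 0.674], [-0.002, -0.695, -0.719, 0.797], [0.0, 0.0, 0.0, 1.0]]
[[0.401, -0.89, -0.217, 0.312], [-0.916, -0.39, -0.096, -0.545], [0.001, 0.238, -0.971, 0.383], [0.0, 0.0, 0.0, 1.0]] [[0.916, 0.401, -0.0], [0.401, -0.916, 0.001], [0.0, -0.001, -1.0]]
```

View pics/scene0.png

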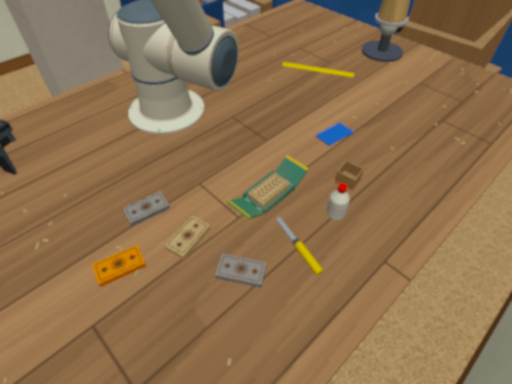

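View pics/side0.png

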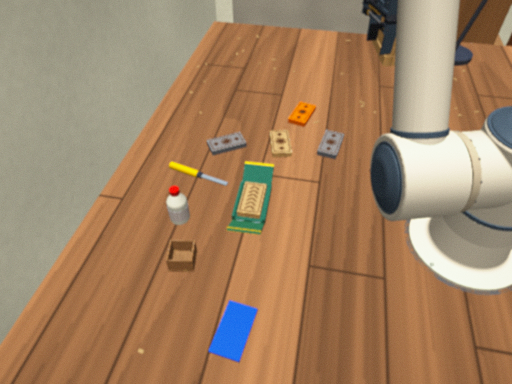

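Scene picture: the candidates for the upper panel are pale (188,236), grey (146,207), grey (241,269) and orange (119,265). The carved panel in the tray sits at (270,187). I choose the pale one, which the side view shows at (281,142). The separator is blue at (335,134), side (234,330).

```bash
cat > h.py <<'E'
from rig import arm
import cv2, numpy as np
def ray(c,px,z):
    K,T=c["intrinsics"],c["cam_to_world"]
    p=np.atleast_2d(px).astype(float)
    d=np.c_[p,np.ones(len(p))]@np.linalg.inv(K).T@T[:3,:3].T
    o=T[:3,3]; return o+d*((z-o[2])/d[:,2])[:,None]
def mask(im,name):
    h=cv2.cvtColor(im,cv2.COLOR_RGB2HSV)
    lo,hi=dict(blue=((105,150,90),(125,255,255)),pale=((14,40,150),(30,150,255)),
      green=((60,70,40),(95,255,255)),yellow=((24,170,140),(34,255,255)))[name]
    return cv2.inRange(h,lo,hi)
def rect(im,c,name,z,near=None,rad=.09):
    """min-area rect on plane z: centre, sides (short,long), yaw of the long axis in (-90,90]"""
    m=mask(im,name); out=[]
    for k in cv2.findContours(m,cv2.RETR_EXTERNAL,cv2.CHAIN_APPROX_NONE)[0]:
        if cv2.contourArea(k)<12: continue
        p=ray(c,k[:,0],z)[:,:2]
        if near is not None and np.linalg.norm(p.mean(0)-near)>rad: continue
        b=cv2.boxPoints(cv2.minAreaRect((p*1000).astype(np.float32)))/1000
        e=[b[1]-b[0],b[2]-b[1]]; e.sort(key=np.linalg.norm)
        a=np.degrees(np.arctan2(e[1][1],e[1][0]))
        out.append((b.mean(0).round(4),np.round([np.linalg.norm(v) for v in e],4),round((a+90)%180-90,1),k[:,0].mean(0).round()))
    return out
def down(yaw_deg):
    """tool down, tool y (closing line) along world direction yaw"""
    a=np.radians(yaw_deg); y=np.array([np.cos(a),np.sin(a),0]); z=np.array([0,0,-1.])
    return np.c_[np.cross(y,z),y,z]
E
python3 - <<'E'
from h import *
for n in("scene","side"):
    im=cv2.imread(f"pics/{n}0.png")[:,:,::-1].copy(); c=arm.get_calibration(n)
    for col,z in(("blue",.006),("pale",.018),("pale",.028),("green",.01),("yellow",.04)):
        for r in rect(im,c,col,z):
            if .25<np.linalg.norm(r[0])<.95 and r[1][1]<.3: print(n,col,z,*r)
im=cv2.imread("pics/scene0.png")[120:300,80:380]; cv2.imwrite("pics/crop.png",cv2.resize(im,None,fx=2.6,fy=2.6,interpolation=cv2.INTER_CUBIC))
E
```

```text
scene blue 0.006 [0.5161 0.3272] [0.0601 0.1133] 81.8 [334. 134.]
scene pale 0.018 [ 0.8187 -0.4076] [0.008  0.0132] -41.2 [229. 361.]
scene pale 0.018 [ 0.8398 -0.2093] [0.0107 0.198 ] -89.9 [302. 304.]
scene pale 0.018 [ 0.816  -0.1832] [0.0082 0.0918] -89.5 [302. 289.]
scene pale 0.018 [ 0.2785 -0.5766] [0.007  0.0255] -21.7 [ 37. 245.]
scene pale 0.018 [ 0.2765 -0.5544] [0.0091 0.0164] 46.3 [ 45. 240.]
scene pale 0.018 [ 0.8576 -0.0569] [0.0224 0.264 ] -85.1 [347. 269.]
scene pale 0.018 [ 0.2538 -0.5991] [0.0083 0.1147] -88.8 [ 23. 245.]
scene pale 0.018 [ 0.5438 -0.0178] [0.059 0.112] -87.9 [268. 188.]
scene pale 0.018 [0.6996 0.2881] [0.0095 0.1102] -89.2 [375. 164.]
scene pale 0.018 [-0.343   0.0376] [0.0257 0.0908] -21.7 [126.  65.]
scene pale 0.018 [0.1454 0.6095] [0.051  0.0922] 84.9 [305.  61.]
scene pale 0.018 [0.083  0.9325] [0.0404 0.2948] 87.3 [340.  33.]
scene pale 0.018 [-0.4452  0.5697] [0.0261 0.057 ] -7.9 [211.  20.]
scene pale 0.018 [-0.674   0.1672] [0.0487 0.2965] -21.5 [115.  32.]
scene pale 0.028 [ 0.8212 -0.4091] [0.0079 0.013 ] -41.2 [229. 361.]
scene pale 
[... 10063 characters left out ...]
0.0911] -68.9 [193. 109.]
side pale 0.028 [ 0.7418 -0.3794] [0.0485 0.1436] -76.9 [217. 112.]
side pale 0.028 [ 0.2489 -0.5482] [0.0975 0.1786] 78.7 [365. 102.]
side pale 0.028 [ 0.6372 -0.5727] [0.0283 0.071 ] 85.8 [259.  85.]
side pale 0.028 [ 0.3424 -0.7129] [0.023  0.0715] 86.8 [342.  74.]
side pale 0.028 [-0.1146 -0.832 ] [0.0213 0.0658] 73.4 [463.  70.]
side pale 0.028 [ 0.6014 -0.6585] [0.0289 0.1551] -85.8 [273.  74.]
side pale 0.028 [ 0.2447 -0.7624] [0.0522 0.1468] 89.6 [369.  70.]
side green 0.01 [ 0.5491 -0.0472] [0.0879 0.2339] -87.7 [252. 197.]
side yellow 0.04 [ 0.7595 -0.0791] [0.0222 0.0911] -13.5 [183. 168.]
side yellow 0.04 [ 0.5515 -0.1415] [0.0094 0.0819] 1.9 [259. 164.]
```

View pics/crop.png

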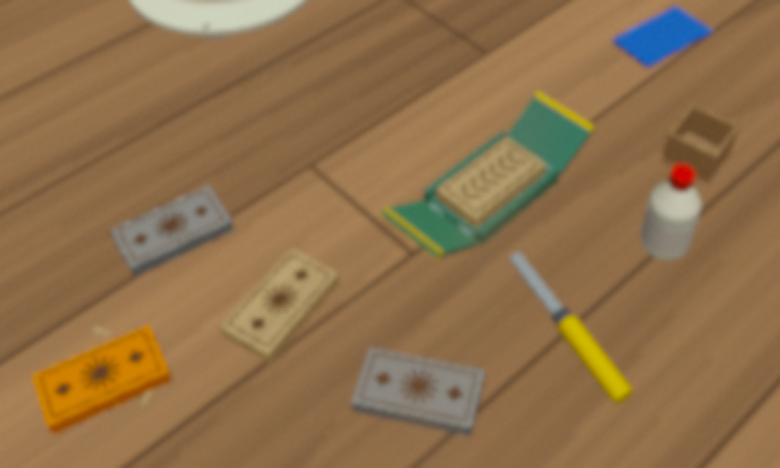

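The crop confirms the choice: the pale rosette panel is at crop (280,300), and the grey and orange ones are rejected. Next I hover over each target to measure with the wrist camera.

Run:
```python
from h import *
p=ray(arm.get_calibration("scene"),[[188,236]],.018)[0]; q=ray(arm.get_calibration("side"),[[281,142]],.018)[0]; print(p,q)
up=(p+q)[:2]/2
for n,xy,phi,z,col in(("up",up,60,.018,"pale"),("tray",[.548,-.02],92,.028,"pale"),("sep",[.514,.331],82,.006,"blue")):
    arm.move_to([*xy,.2],down(phi-90)); arm.sleep(.3)
    c=arm.get_calibration("wrist"); im=arm.snapshot("wrist")
    cv2.imwrite(f"pics/w_{n}.png",im[:,:,::-1]); np.savez(f"w_{n}.npz",K=c["intrinsics"],T=c["cam_to_world"])
    print(n,arm.current_t(),arm.current_ee_pos().round(4))
    for r in rect(im,c,col,z,xy,.08):
        if r[1][0]>.04: print(*r)
ims=[cv2.imread(f"pics/w_{n}.png") for n in("up","tray","sep")]
cv2.imwrite("pics/m.png",np.hstack([cv2.resize(i,(266,200),interpolation=cv2.INTER_AREA) for i in ims]))
```

```text
[ 0.51852643 -0.28564106  0.018     ] [ 0.50812701 -0.27619178  0.018     ]
up 1.9583 [ 0.5132 -0.2813  0.2   ]
[ 0.5552 -0.2591] [0.2394 0.3985] -30.1 [316. 147.]
tray 3.3333 [ 0.548  -0.0206  0.2   ]
[ 0.5478 -0.02  ] [0.0596 0.1118] -88.6 [254. 170.]
sep 5.0083 [0.5142 0.3306 0.2   ]
[0.5122 0.3345] [0.0639 0.1162] 83.1 [252. 164.]
```

View pics/m.png

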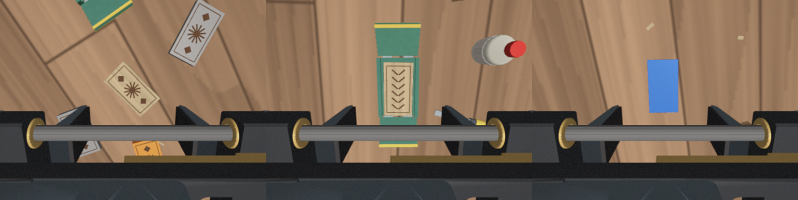

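Measured sizes match: lower panel 59.6 x 111.8 mm at wrist (254,170), separator 64 x 116 mm at (252,164). Grasping the separator.

```bash
python3 - <<'E'
from h import *
R=down(83.1-90)
arm.move_l([.5122,.3345,.06],R,feed=.2)
arm.move_l([.5122,.3345,.0015],R,feed=.08)
print(arm.current_ee_pos().round(4),arm.current_force().round(1))
arm.grip(.05); print(arm.current_width(),arm.current_grasp_force())
arm.move_l([.5122,.3345,.12],R,feed=.1); arm.sleep(.2)
print(arm.current_width(),arm.current_grasp_force(),arm.current_t())
c=arm.get_calibration("wrist"); im=arm.snapshot("wrist"); cv2.imwrite("pics/held.png",im[:,:,::-1])
for n in("side",): cv2.imwrite("pics/held_s.png",arm.snapshot(n)[:,:,::-1])
m=mask(im,"blue");ys,xs=np.nonzero(m);print(len(xs),xs.min(),xs.max(),ys.min(),ys.max())
print(ray(c,[[ (xs[ys<ys.min()+3]).mean(),ys.min()]],.1245)-arm.current_ee_pos())
E
python3 -c "
import cv2,numpy as np
a=cv2.imread('pics/held.png');b=cv2.imread('pics/held_s.png')
cv2.imwrite('pics/m2.png',np.hstack([cv2.resize(i,(400,300)) for i in(a,b)]))"
```

```text
[0.5122 0.3345 0.0012] [0.3 0.2 0.3]
0.0652975068027678 30.000154674053192
0.06596444085243386 29.999976754188538 8.7917
16818 192 319 128 297
[[0.00745697 0.05791201 0.00477738]]
```

View pics/m2.png

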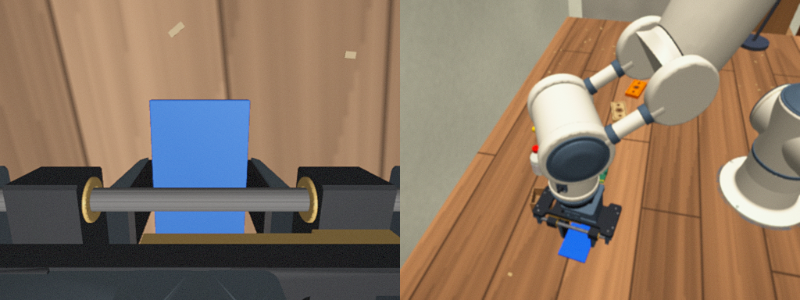

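The sheet is held level and centred: its far edge is 58.4 mm from the TCP, against 59 expected. The glue bottle's clearance from the gripper body needs a check before placing.

Run:
```python
from h import *
print(ray(arm.get_calibration("side"),[[179,221],[180,268]],0),ray(arm.get_calibration("scene"),[[338,217]],0), ray(arm.get_calibration("side"),[[174,190]],.11))
# tray: rims, green corners
d=np.load("w_tray.npz"); c=dict(intrinsics=d["K"],cam_to_world=d["T"])
im=cv2.imread("pics/w_tray.png")[:,:,::-1].copy()
for col in("yellow","green"):
  for r in rect(im,c,col,.03): print(col,*r)
for n in("scene","side"):
  im=cv2.imread(f"pics/{n}0.png")[:,:,::-1].copy();c2=arm.get_calibration(n)
  for z in(.03,.05): print(n,z,[r for r in rect(im,c2,"yellow",z,[.55,-.02],.16)])
im=cv2.imread("pics/w_tray.png")[20:300,180:340]; cv2.imwrite("pics/t.png",cv2.resize(im,None,fx=2.1,fy=2.1))
```

```text
[[0.72253948 0.07593928 0.        ]
 [0.6723965  0.21208777 0.        ]] [[0.7405589  0.05511009 0.        ]] [[0.72113227 0.06833594 0.11      ]]
green [ 0.5521 -0.1376] [0.0051 0.0823] 1.9 [254. 273.]
green [ 0.5476 -0.0254] [0.0839 0.1406] -87.8 [254. 173.]
green [0.5436 0.0743] [0.0495 0.0846] 1.9 [253.  79.]
green [0.542  0.1076] [0.0009 0.083 ] 1.9 [253.  44.]
scene 0.03 [(array([0.5364, 0.1099], dtype=float32), array([0.0083, 0.0817], dtype=float32), np.float32(2.6), array([297., 162.]))]
scene 0.05 [(array([0.549, 0.093], dtype=float32), array([0.0081, 0.0795], dtype=float32), np.float32(2.6), array([297., 162.]))]
side 0.03 [(array([ 0.5536, -0.1523], dtype=float32), array([0.0095, 0.083 ], dtype=float32), np.float32(1.9), array([259., 164.]))]
side 0.05 [(array([ 0.5494, -0.1307], dtype=float32), array([0.0092, 0.0808], dtype=float32), np.float32(1.9), array([259., 164.]))]
```

View pics/t.png

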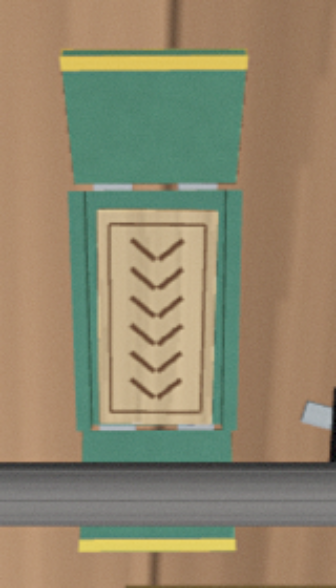

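The crop shows the lower panel inside the ledges, whose corners are at about crop (68,193), (242,192), (78,430) and (233,430). Both flaps are part-way up. The glue, at about (0.725,0.065), is clear of the gripper. Placing the sheet.

Run:
```python
from h import *
d=np.load("w_tray.npz"); c=dict(intrinsics=d["K"],cam_to_world=d["T"])
px=np.array([[68,193],[242,192],[233,430],[78,430]])/2.1+[180,20]
q=ray(c,px,.02)[:,:2]; print("ledges",q.round(4).tolist(),"centre",q.mean(0),[np.linalg.norm(q[i]-q[i-1]).round(4) for i in range(4)])
px=np.array([[60,51],[247,51],[80,551],[235,551]])/2.1+[180,20]
for z in(.02,.03,.04,.05,.06): print(z,ray(c,px,z)[:,:2].round(3).tolist())
R=down(1.4); x,y=.5478,-.0200
y+=.0006
arm.move_l([.5122,.3345,.15],feed=.2)
arm.move_to([x,y,.15],R)
arm.move_l([x,y,.05],R,feed=.12); arm.move_l([x,y,.0298],R,feed=.03)
arm.sleep(.2); print(arm.current_ee_pos().round(4),arm.current_force().round(1))
arm.grip(.085); arm.sleep(.2)
arm.move_l([x,y,.2],R,feed=.15); arm.sleep(.2)
c=arm.get_calibration("wrist"); im=arm.snapshot("wrist"); cv2.imwrite("pics/placed1.png",im[:,:,::-1]); print(arm.current_t())
print(rect(im,c,"blue",.034,[x,y],.05))
```

```text
ledges [[0.5018, 0.0422], [0.5889, 0.0456], [0.592, -0.0808], [0.5075, -0.0836]] centre [ 0.54754695 -0.01917076] [np.float64(0.1259), np.float64(0.0872), np.float64(0.1264), np.float64(0.0846)]
0.02 [[0.498, 0.108], [0.587, 0.111], [0.509, -0.157], [0.598, -0.154]]
0.03 [[0.499, 0.106], [0.586, 0.109], [0.51, -0.151], [0.596, -0.148]]
0.04 [[0.501, 0.105], [0.585, 0.107], [0.511, -0.145], [0.595, -0.142]]
0.05 [[0.502, 0.103], [0.584, 0.106], [0.512, -0.139], [0.593, -0.137]]
0.06 [[0.503, 0.101], [0.583, 0.104], [0.513, -0.134], [0.592, -0.131]]
[ 0.5478 -0.0194  0.0297] [ 0.1 -0.1 -0.3]
14.7667
[(array([ 0.5489, -0.0198], dtype=float32), array([0.0656, 0.1163], dtype=float32), np.float32(-88.6), array([256., 172.]))]
```

The sheet is placed 1.1 mm off centre with matching yaw, and it reads flat. Now segmenting the upper panel.

Run:
```python
from h import *
d=np.load("w_up.npz"); c=dict(intrinsics=d["K"],cam_to_world=d["T"])
im=cv2.imread("pics/w_up.png")[:,:,::-1].copy(); h=cv2.cvtColor(im,cv2.COLOR_RGB2HSV)
print("panel",[h[y,x].tolist() for x,y in((228,140),(285,200),(240,160))],"wood",[h[y,x].tolist() for x,y in((254,110),(190,170),(330,180))])
for lo in(19,20,21):
  m=cv2.inRange(h,(lo,30,130),(32,160,255)); m=cv2.morphologyEx(m,cv2.MORPH_OPEN,np.ones((3,3)))
  for k in cv2.findContours(m,cv2.RETR_EXTERNAL,cv2.CHAIN_APPROX_NONE)[0]:
    if cv2.contourArea(k)<1500: continue
    p=(ray(c,k[:,0],.018)[:,:2]*1000).astype(np.float32); print(lo,k[:,0].mean(0).round(),cv2.minAreaRect(p))
crop=im[80:260,160:360,::-1]; cv2.imwrite("pics/c_up.png",cv2.resize(crop,None,fx=3,fy=3))
```

```text
panel [[19, 75, 197], [18, 71, 200], [18, 76, 192]] wood [[14, 98, 171], [14, 95, 177], [14, 96, 162]]
```

View pics/c_up.png

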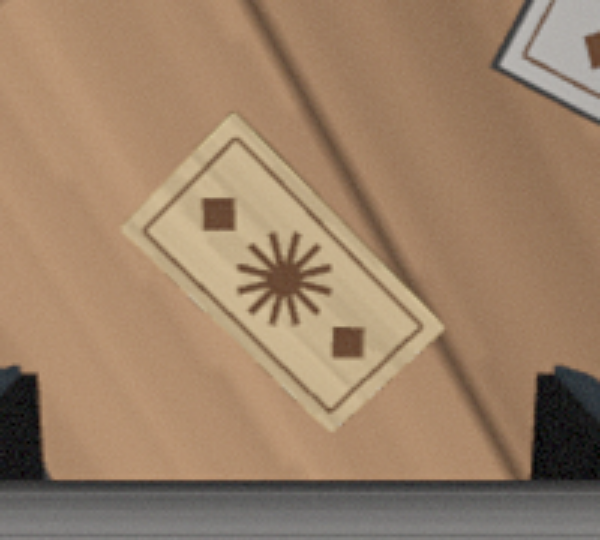

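Top-face corners are at crop (235,112), (122,228), (332,431) and (443,327). It is the pale rosette panel, face up, with clear space for the fingers.

Run:
```python
from h import *
d=np.load("w_up.npz"); c=dict(intrinsics=d["K"],cam_to_world=d["T"])
im=cv2.imread("pics/w_up.png")[:,:,::-1].copy(); h=cv2.cvtColor(cv2.medianBlur(im,3),cv2.COLOR_RGB2HSV)
m=cv2.inRange(h,(16,50,170),(30,88,255)); m[:80]=m[240:]=0; m[:,:160]=m[:,340:]=0
m=cv2.morphologyEx(m,cv2.MORPH_OPEN,np.ones((3,3)))
k=max(cv2.findContours(m,cv2.RETR_EXTERNAL,cv2.CHAIN_APPROX_NONE)[0],key=cv2.contourArea)
print("mask",cv2.minAreaRect((ray(c,k[:,0],.018)[:,:2]*1000).astype(np.float32)))
q=ray(c,np.array([[235,112],[122,228],[332,431],[443,327]])/3+[160,80],.018)[:,:2]
L=(q[0]+q[1])/2-(q[2]+q[3])/2; ctr=q.mean(0); phi=np.degrees(np.arctan2(L[1],L[0]))
print("corners",ctr,[np.linalg.norm(q[i]-q[i-1]).round(4) for i in range(4)],phi)
for f in(phi,phi-180): 
    s=arm.solve_ik([*ctr,.006],down(f-90)); print(f,None if s is None else s.round(1))
```

```text
mask ((512.359375, -281.5912780761719), (59.59619903564453, 111.4022445678711), 14.963150024414062)
corners [ 0.51302471 -0.28208703] [np.float64(0.1098), np.float64(0.0587), np.float64(0.1102), np.float64(0.0581)] 104.46860592559577
104.46860592559577 [-34.6  40.5  93.5  -0.   46.  -49.1]
-75.53139407440423 [-34.6  40.5  93.5  -0.   46.  130.9]
```

Run:
```python
from h import *
R=down(14.9); x,y=.5124,-.2816
arm.move_to([x,y,.15],R)
arm.grip(.09)
arm.move_l([x,y,.05],R,feed=.2); arm.move_l([x,y,.005],R,feed=.08)
z0=arm.current_ee_pos()[2]; print(z0,arm.current_force().round(1))
arm.grip(.045); print(arm.current_width(),arm.current_grasp_force())
arm.move_l([x,y,.15],R,feed=.15); print(arm.current_width(),arm.current_force().round(1))
R=down(1.4); x,y=.5486,-.0198
arm.move_to([x,y,.15],R)
arm.move_l([x,y,.06],R,feed=.12); arm.move_l([x,y,z0+.0347],R,feed=.03)
arm.sleep(.2); print(arm.current_ee_pos().round(4),arm.current_force().round(1))
arm.grip(.085); arm.sleep(.2)
arm.move_l([x,y,.2],R,feed=.15); arm.sleep(.2)
c=arm.get_calibration("wrist"); im=arm.snapshot("wrist"); cv2.imwrite("pics/placed2.png",im[:,:,::-1]); print(arm.current_t())
print([r for r in rect(im,c,"pale",.052,[x,y],.05) if r[1][0]>.03],[r for r in rect(im,c,"blue",.034,[x,y],.05)])
cv2.imwrite("pics/t2.png",cv2.resize(im[20:300,150:370,::-1],None,fx=2.1,fy=2.1))
```

```text
0.005145479746581388 [0.1 0.7 0. ]
0.06004499368059705 30.00087082386017
0.05934888832890364 [-0.2  0.7 -0.8]
[ 0.5487 -0.0198  0.04  ] [ 0.8  0.1 -0.6]
24.3667
[(array([ 0.5498, -0.0186], dtype=float32), array([0.0591, 0.1103], dtype=float32), np.float32(-88.6), array([256., 175.]))] []
```

View pics/t2.png

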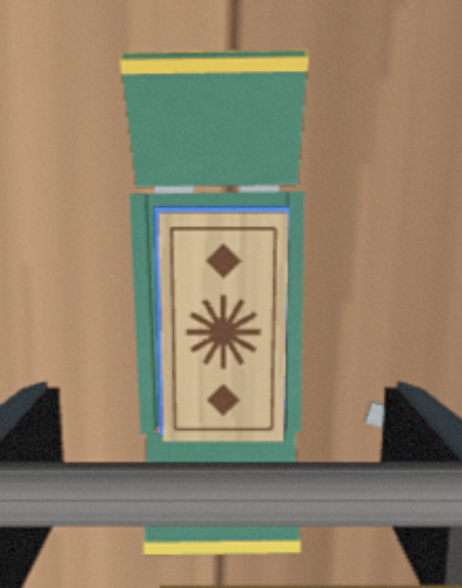

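The upper panel is square on the sheet, at crop (223,330), within about 1.5 mm. Flap edges triangulate to roughly 31–38°. Next I push the flaps up with closed, tilted fingers along an arc about each hinge, watching the force.

```bash
cat > flap.py <<'E'
from h import *
import sys
C=np.array([.5475,-.0192]); A=np.radians(91.7)
def pose(side,th,al,s,out=0.,w=.016):
    """TCP pose with the finger's inner side touching the flap edge's outer corner at hinge angle th"""
    th,al=np.radians([th,al]); u2=side*np.array([np.cos(A),np.sin(A)])
    u=np.array([*u2,0]); k=np.array([0,0,1.]); H=np.array([*(C+.069*u2),.006])
    P=H+.066*(np.cos(th)*u+np.sin(th)*k)-.004*(-np.sin(th)*u+np.cos(th)*k)
    f=np.cos(al)*u+np.sin(al)*k; m=-np.sin(al)*u+np.cos(al)*k
    y=np.array([np.sin(A),-np.cos(A),0]); z=-f
    return P-s*f-w*m+out*u, np.c_[np.cross(y,z),y,z], u
def run(side):
    p,R,u=pose(side,28,65,.010,.03)
    arm.move_to(p+[0,0,.17],R); arm.move_l(p,R,feed=.2)
    arm.move_l(pose(side,28,65,.010)[0],R,feed=.08)
    for th in(38,48,58,68,76,82,86,88,89,90,91,92):
        a=min(90,65+(th-28)*.45); s=.010+.015*min(1,(th-28)/50)
        p,R,_=pose(side,th,a,s); arm.move_l(p,R,feed=.06)
        F=arm.current_force(); fu=F@u
        print(th,"Fu %.1f Fz %.1f"%(fu,F[2]))
        if th>=86 and abs(fu)>12: break
    arm.move_l(p+.04*u,feed=.1)
    arm.move_l(p+.05*u+[0,0,.12],feed=.2); print("t",arm.current_t())
if __name__=="__main__":
    run(int(sys.argv[1]))
E
python3 - <<'E'
from flap import *
for sd in(1,-1):
  for a in((28,65,.01,.03),(28,65,.01),(60,80,.02),(90,90,.025)):
    p,R,_=pose(sd,*a); s=arm.solve_ik(p,R); print(sd,p.round(3),None if s is None else s.round(0))
arm.grip(0); print(arm.current_width(), arm.current_force().round(1))
E
python3 flap.py 1
```

```text
1 [0.542 0.15  0.018] [ 24.  44.  89. -27.  60.  38.]
1 [0.543 0.12  0.018] [ 21.  43.  91. -28.  57.  37.]
1 [0.544 0.098 0.039] [ 10.  37.  96. -13.  50.  17.]
1 [0.545 0.07  0.047] [ 1. 35. 97. -0. 48. -1.]
-1 [ 0.553 -0.189  0.018] [-36.  46.  84.  21.  68. -49.]
-1 [ 0.552 -0.159  0.018] [-34.  45.  86.  22.  66. -48.]
-1 [ 0.551 -0.137  0.039] [-26.  38.  92.  11.  55. -34.]
-1 [ 0.55  -0.108  0.047] [-17.  36.  96.   0.  49. -19.]
0.0004534986095003433 [-0.1  0.4  0.1]
38 Fu -0.1 Fz -0.4
48 Fu -0.3 Fz 0.1
58 Fu -0.5 Fz -0.2
68 Fu 0.3 Fz -0.2
76 Fu 0.4 Fz 0.0
82 Fu -0.1 Fz -0.3
86 Fu 0.3 Fz -0.2
88 Fu 0.8 Fz -0.0
89 Fu 5.2 Fz -2.0
90 Fu 15.0 Fz -1.9
t 32.1333
```

Run:
```python
from h import *
a=arm.snapshot("scene")[130:250,200:360,::-1]; b=arm.snapshot("side")[130:250,180:340,::-1]
cv2.imwrite("pics/f1.png",np.hstack([cv2.resize(i,(400,300),interpolation=cv2.INTER_CUBIC) for i in(a,b)]))
```

```text
(no output)
```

View pics/f1.png

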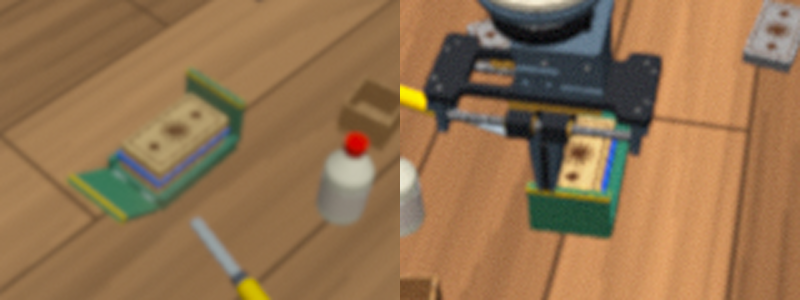

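The left flap stands upright (scene crop (215,105)) and the stack is undisturbed. Now the right flap.

```bash
python3 flap.py -1
python3 - <<'E'
from h import *
arm.move_to([.45,-.25,.3],down(-20)); arm.sleep(.3)
print(arm.current_t())
for n in("scene","side"):
    im=arm.snapshot(n); c=arm.get_calibration(n); cv2.imwrite(f"pics/{n}9.png",im[:,:,::-1])
    print(n,rect(im,c,"yellow",.072,[.5475,-.0192],.12))
a=cv2.imread("pics/scene9.png")[130:250,200:360]; b=cv2.imread("pics/side9.png")[130:250,180:340]
cv2.imwrite("pics/f2.png",np.hstack([cv2.resize(i,(400,300),interpolation=cv2.INTER_CUBIC) for i in(a,b)]))
E
```

```text
38 Fu -0.5 Fz 0.5
48 Fu 0.1 Fz 0.2
58 Fu 0.4 Fz -0.1
68 Fu 0.7 Fz -0.2
76 Fu -0.2 Fz 0.5
82 Fu 0.5 Fz 0.1
86 Fu -0.4 Fz -0.0
88 Fu -0.0 Fz 0.2
89 Fu 5.5 Fz -2.1
90 Fu 14.4 Fz -4.1
t 39.0333
40.1167
scene []
side []
```

View pics/f2.png

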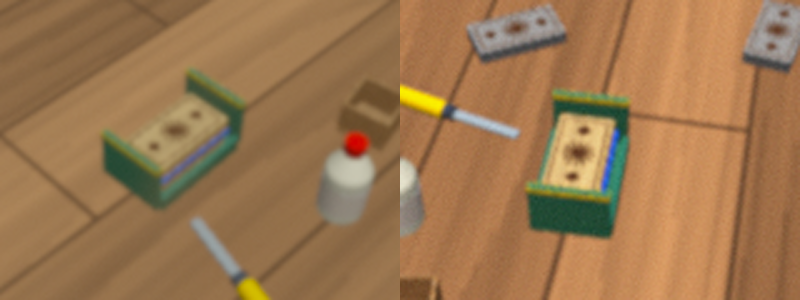

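Both flaps are upright: each met its end stop at the expected position, with about 15 N on the fingers. The stack is square and the bystanders look untouched. Handing in.

```bash
python3 -c "
from rig import arm
print(arm.sign_off())"
```

```text
the job is handed in; nothing more can be done
None
```

The job is handed in at about 40 s: the separator and upper panel are stacked squarely on the lower panel, both flaps are upright and the bystanders look unmoved; sign-off returned no verdict.

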